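# Close the tea caddy with its inner lid and take the outer lid away

### The arm

A 6-joint arm with a two-finger parallel gripper is mounted at the origin on a cart in front of the work surface, level with it; the furniture and walls round the work are solid. World frame = base frame: x ahead of the robot, y to its left, z up, the work surface at z = 0. Lengths are in mm, angles in rad, forces in N, time in s.
With the tool pointing down it reaches from about 275 to 825 mm from the base axis. Payload 4.9 kg.
Tool frame: the origin (TCP) lies on the centre line of the jaws, within the pads' length; the fingertips stand 8 mm ahead of it and the grasp point (between the pads) lies 11 mm behind it; z points along the fingers, y is the line along which they close (so a half turn about z gives the same grasp; the last joint's range is limited). The gripper opens to 85 mm and grips with 20 to 120 N. Pads are 22 mm wide; open, the fingers measure 114 mm over their backs; the gripper's body (76 mm by 85 mm) begins 54 mm behind the grasp point. The pads swing forward as they close: fully open they stand 13 mm farther back than shut.
Start: joints at [1.061, 0.326, -0.193, 1.052, 0, 1.437], TCP at [201.855, 511.638, 239.281] pointing down, gripper open.
Joint ranges: [-2.65, 2.65], [-0.97, 1.79], [-1.3, 1.35], [-1.93, 2.1], [-1.47, 1.37], [-3.14, 3.14]. Speed limits (rad/s): [2.57, 2.57, 3.14, 3.14, 3.14, 3.14].

### API

Orientations are given as a unit quaternion [x, y, z, w].
In Python, from station import r, claw, grab_frame, get_calibration, look_for gives the robot as it stands. Calls block until the motion is done:
- r.move_ptp(position, orientation): joint-space move of the TCP to a pose.
- r.move_linear(position, frame=None, rate=150, stop_force=None): straight line of the TCP; frame=None keeps the orientation; rate is the mean speed in mm/s. With stop_force (N) it stops when the force on the tool has changed by that much, and returns True; else False.
- r.set_joints(angles): joint-space move.
- claw.grip(opening, strength=None): finger opening in mm; strength is the grip in N (None keeps the last); returns when the fingers have stopped.
- r.dwell(seconds).
- r.ik(position, orientation): joint angles nearest the present ones, or None.
- r.observe(): the state.
- grab_frame(name): name is "side" or "top"; returns (picture, depth): 480x640x3 uint8, red, green, blue; 480x640 float32, mm along the optical axis (not along the pixel's ray), 0 where there is no reading.
- get_calibration(name): a dict with "fx", "fy", "cx", "cy" (pixels), "k1" (the pictures are not rectified: a ray, as slopes to the right and down, at radius r is drawn at 1 + k1 r^2 times it, then the intrinsics apply), "xyz" and "attitude" of the camera in the world. Camera axes: x right, y up, looking along -z (the intrinsics and any distortion apply to the point x, -y, -z); pixel columns grow to the right and rows downward; lengths in mm; the calibration is good to about 2 mm. A picture is of the moment at which its call begins. get_calibration takes no time and is no camera call.
A pose or a line that the arm cannot do raises r.Unreachable and nothing moves.
- r.finish_job(): hands the job in; it is judged then, once.
Trained networks look in the newest picture that a camera, given by its name, has taken for a name from the list of things; names that differ only in an ending like _2 or _b are one class to them, and where a whole thing is asked for, a point or a joint stands for the part that bears it (a point fixed in the world has none). Each returns a list of dicts, best first, with "score" (0 to 1); they miss things now and then, are a little off and sometimes report something else, mostly with a low value. They report only what shows in the picture. A call takes as long as a camera call.
- look_for(camera, target): "position" ([x, y, z] in mm, in world coordinates, good to about 4 mm: the middle of the surface that is visible of it).
The state is a dict: "clock": time; "q": joint angles; "qd": joint speeds; "effort": joint torques, N m; "ee_pos": TCP position; "tcp_rot": TCP orientation; "force": force on the tool from outside, world axes, zero at the start; "torque": the same for the moment, N m; "finger_gap": finger opening in mm; "grip_force": force on a finger pad.
Only numpy, scipy, OpenCV 4.12 (cv2) and the standard library are available. Lean on these libraries where they do the work, as an engineer would, in place of code of your own. Each camera call takes 0.05 s, during which the arm holds its last target. There are 200 camera calls.

### The job

The green tea caddy stands open and its two lids, still locked together as one piece, are parked on the chopping board. Pick the pair up by the wooden knob, lower it gently onto the caddy until the inner lid sits in the neck and the outer lid rests on the shoulder, then turn the outer lid anticlockwise to unlock it and lift it off alone, leaving the inner lid seated and undisturbed; the outer lid is going to be washed, so finish while holding it level in the gripper, about 10 cm above where it sat. Do not touch the inner lid with the fingers, and leave the caddy and the things around it where they stand.

Things in the scene. Friction and masses are not known exactly. Their poses are not given: they have to be found in the camera images.
- caddy: loose round tea caddy, dark green with bare steel shoulder and neck, open at the top, 98 mm across, 102 mm high, 0.75 kg. Origin: centre of its underside, z up; yaw does not matter. A flat ring shoulder lies 90 mm above the origin; from it a neck, 73 mm outer and 67 mm inner diameter, rises to the rim at 102 mm. It slides if pushed sideways.
- caddy_rim (a point): centre of the caddy's open mouth, level with the rim (102 mm above its underside).
- outer_lid: steel cap 97 mm across with a brown wooden bar knob, 0.16 kg, parked on its skirt. Origin: centre of the skirt's lower edge, z up. Roof 31 mm above the origin; the knob is 50 mm long along the lid's x, 14 mm wide along its y, from 34 to 60 mm above the origin. Fitted, its skirt rests on the caddy's shoulder (origin 90 mm above the caddy's), at any yaw.
- outer_lid_knob (a point): grip point in the bar knob on the lid's axis, 52 mm above the outer lid's origin, 21 mm above its roof: grip here from above, across the 14 mm.
- outer_lid_tab (a point): top of one of two tabs inside the outer lid's skirt, on its +x and -x sides, 9 mm above its origin, 2.5 mm clear of the neck. They carry the inner lid's ears, as a bayonet without spring. Turning the outer lid anticlockwise from above against the inner lid by 75 degrees (50 to 125 will do) clears the ears; clockwise, end stops take the inner lid round with it.
- inner_lid: white plastic stopper with dark rubber plug and two ears, 0.06 kg, hidden in the outer lid at the start. Origin on its axis in its seat plane (underside of the flange), x towards an ear, z up. It hangs with its origin 9 mm above the outer lid's; seated it is level with the caddy's rim. Plug 61 mm wide (3 mm play a side in the neck), 7 mm deep, tapered.
- inner_lid_top (a point): top of the inner lid's small knob, 12 mm above its seat plane. With both lids fully down its ears stand 3 mm above the tabs, so the outer lid turns freely and the inner lid stays put by its own weight.
- board: fixed wooden chopping board, 200 x 370 x 20 mm, on which caddy and lids stand; origin at the centre of its underside, its level top 20 mm above that (16 mm above the worktop datum). Keep the arm clear of the wooden wall shelf that hangs about 0.45 m above the worktop, behind the sink at the left (x over 0.45 m, y over 0.15 m).
- mug_teal: bystander: turquoise mug with handle, 86x110x80 mm.
- lime_1: bystander: green lime, 60x48x48 mm.
- soap_pump: bystander: soap bottle with pink pump head, 67x94x160 mm, at the back.
- mill_1: bystander: salt shaker with grey top, 44x44x90 mm.
- spice_jar_1: bystander: spice jar with dark cap, 44x44x96 mm.
- garlic_1: bystander: garlic bulb, 48x50x51 mm, near the front.
- teaspoon_1: bystander: teaspoon, 132x28x11 mm, at the front edge.

How it is judged:
By the outcome, as a careful person would: the job done as asked, in the order asked, and still so for the second after the job is handed in, while the arm keeps its last pose, push and grip.
It also fails if it takes over 48 s, if anything falls off the work surface, if the arm or the gripper's body presses on something with over 40 N, if the wrist force passes 120 N, or if a joint passes its speed limit or range.

## Working session

There is one attempt and no reset: what is moved stays moved. The work goes in short steps, each a Python script; the robot and the scene stay as the last script left them, time stands still between calls to the robot, and variables do not carry over. Pictures are saved under pics/ and viewed, at most 10 in all, crops included, and the job is handed in when it is done.

```bash
ls; mkdir -p pics
python3 - <<'E'
from station import r, claw, grab_frame, get_calibration, look_for
import cv2,numpy as np
for n in ("side","top"):
    p,d=grab_frame(n); cv2.imwrite(f"pics/{n}0.png",p[:,:,::-1]); np.save(f"pics/{n}0.npy",d)
    print(n,get_calibration(n))
    for t in ["caddy","caddy_rim","outer_lid","outer_lid_knob","board"]:
        print(t,[(np.round(x["position"],1).tolist(),round(x["score"],2)) for x in look_for(n,t)[:2]])
o=r.observe();print(o)
E
```

```text
pics
station.py
side {'fx': 531.0991174629265, 'fy': 531.0991174629265, 'cx': 316.3298434541062, 'cy': 247.6995674457943, 'k1': -0.1484025874030189, 'xyz': array([ 550.9329105 , -956.32053145,  538.94777053]), 'attitude': array([0.49763539, 0.01610579, 0.02054913, 0.86699328])}
caddy [([530.2, -355.9, 81.9], 0.71)]
caddy_rim [([531.8, -354.7, 84.2], 0.91)]
outer_lid [([350.8, -337.2, 5.4], 0.69), ([516.6, -157.7, 47.6], 0.57)]
outer_lid_knob [([514.2, -155.6, 50.6], 0.8)]
board [([493.5, -330.1, 17.5], 0.8), ([650.6, -192.6, 35.7], 0.22)]
top {'fx': 437.25163093570734, 'fy': 437.25163093570734, 'cx': 317.8068598022725, 'cy': 238.99535731347717, 'k1': 0.025068162061888607, 'xyz': array([ 361.04707456, -193.11649049,  931.52908641]), 'attitude': array([-0.07259377,  0.07692495,  0.73920156, -0.66512687])}
caddy [([532.5, -322.4, 90.6], 0.79), ([646.9, -26.8, 64.6], 0.32)]
caddy_rim [([534.3, -322.8, 93.3], 0.94), ([690.1, -339.7, 67.0], 0.72)]
outer_lid [([513.5, -147.2, 49.4], 0.71)]
outer_lid_knob [([510.8, -154.8, 48.8], 0.65)]
board [([481.3, -222.4, 15.2], 0.56)]
{'clock': 0.6, 'q': array([ 1.06080664e+00,  3.26154304e-01, -1.92590341e-01,  1.05197127e+00,
        2.15236746e-05,  1.43663436e+00]), 'qd': array([-3.18324536e-04,  7.29763917e-05,  1.30714263e-04, -6.36978148e-04,
       -1.38877891e-03,  2.45832115e-04]), 'effort': array([-4.31039070e-04, -4.43087947e+01,  2.62646842e+01,  1.39546268e-03,
       -1.07847161e-04,  1.89951564e-06]), 'ee_pos': array([201.85592471, 511.65971608, 239.30941803]), 'tcp_rot': array([1.86809891e-01, 9.82396083e-01, 4.15465940e-05, 2.51867856e-06]), 'force': array([-0.29745202, -0.90053782, -0.69909967]), 'torque': array([-0.02416972,  0.04004704, -0.01091892]), 'grip_force': 0.0, 'finger_gap': 85.49923128024385}
```

View pics/top0.png

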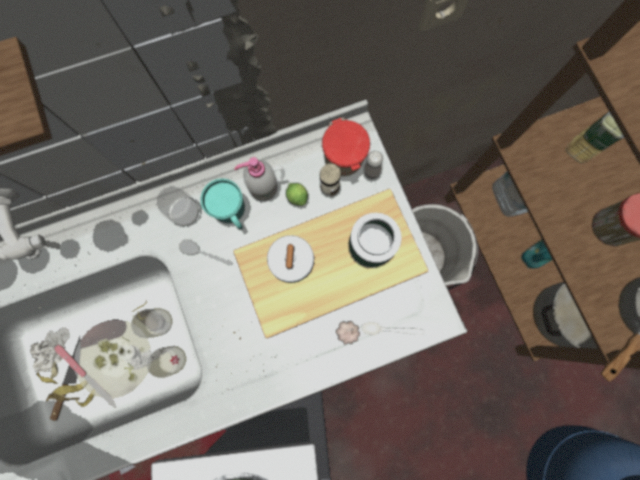

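View pics/side0.png

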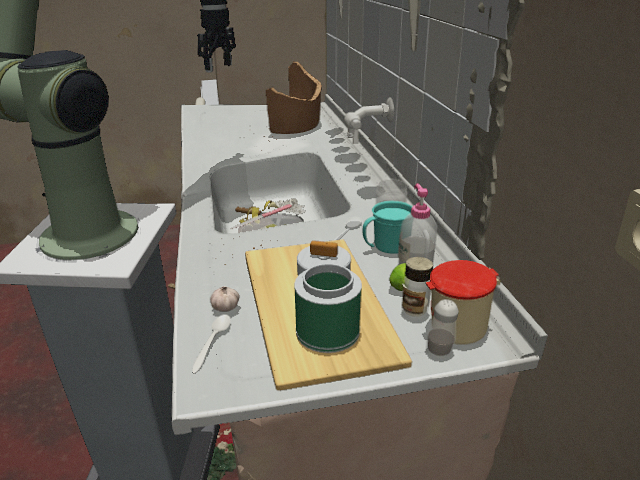

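The top view shows the lids at (291,259), with the knob bar at (290,256) running roughly vertically in the image, and the open caddy at (376,238). In the side view the knob is at (323,248) and the caddy mouth at (328,283). Next I fit geometry to the depth clouds.

```bash
cat > h.py <<'E'
from station import r, claw, grab_frame, get_calibration, look_for
import cv2,numpy as np
from scipy.spatial.transform import Rotation as R
from scipy.optimize import least_squares
def cloud(n,d):
    c=get_calibration(n); v,u=np.mgrid[0:480,0:640]
    K=np.array([[c['fx'],0,c['cx']],[0,c['fy'],c['cy']],[0,0,1]])
    uv=cv2.undistortPoints(np.stack([u,v],-1).reshape(-1,1,2).astype(np.float64),K,np.array([c['k1'],0,0,0,0])).reshape(480,640,2)
    P=np.stack([uv[...,0]*d,-uv[...,1]*d,-d],-1)
    W=P@R.from_quat(c['attitude']).as_matrix().T+c['xyz']
    W[d<=0]=np.nan
    return W
def project(n,P):
    c=get_calibration(n); p=(np.asarray(P)-c['xyz'])@R.from_quat(c['attitude']).as_matrix()
    s=np.stack([p[...,0],-p[...,1]],-1)/-p[...,2:]; s=s*(1+c['k1']*(s**2).sum(-1,keepdims=True))
    return s*c['fx']+[c['cx'],c['cy']]
def circ(p,rad=None):
    m=np.nanmean(p,0)[:2]
    f=lambda x: np.hypot(p[:,0]-x[0],p[:,1]-x[1])-(x[2] if rad is None else rad)
    return least_squares(f,[*m,45] if rad is None else m,loss='soft_l1').x
def brown(p):
    h=cv2.cvtColor(p,cv2.COLOR_RGB2HSV).astype(int); return (h[...,0]<18)&(h[...,1]>110)&(h[...,2]>40)&(h[...,2]<190)
def near(W,c,rad): return np.hypot(W[...,0]-c[0],W[...,1]-c[1])<rad
E
python3 - <<'E'
from h import *
for n in ("side","top"):
    p=cv2.imread(f"pics/{n}0.png")[:,:,::-1].copy(); d=np.load(f"pics/{n}0.npy"); W=cloud(n,d)
    z=W[...,2]; B=brown(p)
    bd=near(W,(500,-240),250)&(abs(z-16)<10)&(p[...,0].astype(int)-p[...,2]>50)
    print(n,"board z",np.median(z[bd]),bd.sum())
    k=near(W,(513,-155),45)&(z>55); 
    q=W[k]; print("knob n",k.sum(),"z pct",np.percentile(q[:,2],[5,50,95]),"brown",(k&B).sum())
    t=q[q[:,2]>np.percentile(q[:,2],95)-6]
    print(" rect",cv2.minAreaRect(t[:,:2].astype(np.float32)),"mean",t.mean(0))
    roof=near(W,(513,-155),60)&(abs(z-46)<8); w=W[roof]; print(" roof",np.median(w[:,2]),len(w),cv2.minEnclosingCircle(w[:,:2].astype(np.float32)))
    a=near(W,(532,-330),62)&(z>95); w=W[a]; print("caddy",a.sum(),np.percentile(w[:,2],[5,25,50,75,95]))
    rim=w[w[:,2]>113]; print(" rim",len(rim),circ(rim),np.median(rim[:,2]),rim[:,:2].min(0),rim[:,:2].max(0))
    sh=w[(w[:,2]<111)&(w[:,2]>100)]; print(" shoulder",len(sh),np.median(sh[:,2]),cv2.minEnclosingCircle(sh[:,:2].astype(np.float32)))
E
```

```text
side board z 17.9293631519854 10211
knob n 383 z pct [57.18903405 69.43879455 78.56143519] brown 337
 rect ((518.7346801757812, -149.24794006347656), (15.475610733032227, 48.669097900390625), 80.06415557861328) mean [ 518.48880891 -152.04500199   76.3863552 ]
 roof 49.35849765762521 713 ((518.266357421875, -150.69619750976562), 48.562652587890625)
caddy 2037 [ 96.95578456 106.54048339 108.36984996 113.76402802 120.04472127]
 rim 552 [ 531.33639462 -321.46935943   34.80679175] 117.95877291278407 [ 495.60951434 -358.27659862] [ 567.61079846 -283.89100253]
 shoulder 1137 107.79113627943639 ((530.59521484375, -322.12908935546875), 49.429901123046875)
top board z 15.035971091717101 11434
knob n 193 z pct [62.38825105 73.88513594 77.38834884] brown 96
 rect ((518.0291748046875, -146.97683715820312), (13.535415649414062, 50.84919357299805), 79.33293151855469) mean [ 517.81887684 -147.19214204   74.57202724]
 roof 46.25447326674322 1566 ((518.09423828125, -147.10667419433594), 49.3483772277832)
caddy 1140 [102.08973385 104.32628541 105.65120368 107.87090326 117.65994651]
 rim 206 [ 531.32838875 -318.7970413    35.00277267] 116.57720481558084 [ 494.57067608 -354.85133771] [ 568.04051357 -283.22316738]
 shoulder 891 105.1980103990503 ((531.5686645507812, -318.454345703125), 49.88507080078125)
```

Both cameras agree on the lid-to-caddy vector to within 0.6 mm. The averaged positions are lid (518.1,-148.5) with its bar axis at -10.3°, and caddy (531.3,-320.2). The board top is near 16 and the rim near 117.

```bash
cat >> h.py <<'E'
def Q(a):  # tool down, closing line (tool y) at world angle a deg
    b=np.radians((a+90)/2); return [np.cos(b),np.sin(b),0,0]
def st():
    o=r.observe(); print("t%.1f"%o['clock'],"p",np.round(o['ee_pos'],1),"F",np.round(o['force'],1),"gap %.1f gf %.1f"%(o['finger_gap'],o['grip_force']),"q",np.round(o['q'],2)); return o
E
python3 - <<'E'
from h import *
for a in (79.7,79.7-180):
  for a2 in (a,a-37.5, a+40,a+80):
    print(a,a2,[None if j is None else np.round(j,2) for j in (r.ik([518.1,-148.5,60],Q(a)),r.ik([531.3,-320.2,134],Q(a2)))])
print(r.ik([150,370,240],Q(68.5)))
E
```

```text
79.7 79.7 [array([-0.42,  0.49, -0.45,  0.63,  0.  , -0.24]), array([-0.66,  0.54, -0.15,  0.89,  0.  , -0.48])]
79.7 42.2 [array([-0.42,  0.49, -0.45,  0.63,  0.  , -0.24]), array([-0.66,  0.54, -0.15,  0.89,  0.  ,  0.17])]
79.7 119.7 [array([-0.42,  0.49, -0.45,  0.63,  0.  , -0.24]), array([-0.66,  0.54, -0.15,  0.89,  0.  , -1.18])]
79.7 159.7 [array([-0.42,  0.49, -0.45,  0.63,  0.  , -0.24]), array([-0.66,  0.54, -0.15,  0.89,  0.  , -1.88])]
-100.3 -100.3 [array([-0.42,  0.49, -0.45,  0.63,  0.  ,  2.91]), array([-0.66,  0.54, -0.15,  0.89,  0.  ,  2.66])]
-100.3 -137.8 [array([-0.42,  0.49, -0.45,  0.63,  0.  ,  2.91]), array([-0.66,  0.54, -0.15,  0.89,  0.  , -2.97])]
-100.3 -60.3 [array([-0.42,  0.49, -0.45,  0.63,  0.  ,  2.91]), array([-0.66,  0.54, -0.15,  0.89,  0.  ,  1.96])]
-100.3 -20.299999999999997 [array([-0.42,  0.49, -0.45,  0.63,  0.  ,  2.91]), array([-0.66,  0.54, -0.15,  0.89,  0.  ,  1.26])]
[ 1.00023243  0.04357108 -0.54422737  0.98299787  0.          1.37547822]
```

Run:
```python
from h import *
claw.grip(50)
q=np.array([1.0,0.0436,-0.544,0.983,0,1.375]); r.set_joints(q)
q[0]=-0.42; q[5]=-0.24; r.set_joints(q)
r.move_ptp([518.1,-148.5,150],Q(79.7)); st()
print(r.move_linear([518.1,-148.5,60],rate=90,stop_force=8)); st()
claw.grip(10,40); st()
r.move_linear([518.1,-148.5,75],rate=40); st()
r.move_linear([518.1,-148.5,205],rate=150)
r.move_linear([531.3,-320.2,205],rate=150); r.dwell(.3); st()
for n in ("side","top"):
    p,d=grab_frame(n); cv2.imwrite(f"pics/{n}1.png",p[:,:,::-1]); np.save(f"pics/{n}1.npy",d)
a=[cv2.imread(f"pics/{n}1.png") for n in("side","top")]
cv2.imwrite("pics/c1.png",np.hstack([a[0][100:400,180:480],a[1][100:400,230:530]]))
```

```text
t4.3 p [ 517.3 -147.5  150. ] F [-0.6 -0.1  0.8] gap 50.4 gf 0.0 q [-0.42  0.38 -0.35  0.84  0.   -0.24]
False
t5.4 p [ 518.6 -148.7   60.6] F [0.  0.1 0.6] gap 50.2 gf 0.0 q [-0.42  0.49 -0.45  0.63  0.   -0.24]
t5.8 p [ 518.5 -148.8   60.6] F [ 0.3 -0.5  4.1] gap 13.4 gf 40.0 q [-0.42  0.49 -0.45  0.63 -0.   -0.24]
t6.4 p [ 518.2 -148.5   75.1] F [-0.2 -0.1 -3.2] gap 13.2 gf 39.2 q [-0.42  0.47 -0.44  0.66  0.   -0.24]
t9.0 p [ 531.4 -319.7  205.2] F [ 1.2  0.2 -2.9] gap 13.3 gf 39.1 q [-0.66  0.48 -0.05  1.04  0.   -0.48]
```

View pics/c1.png

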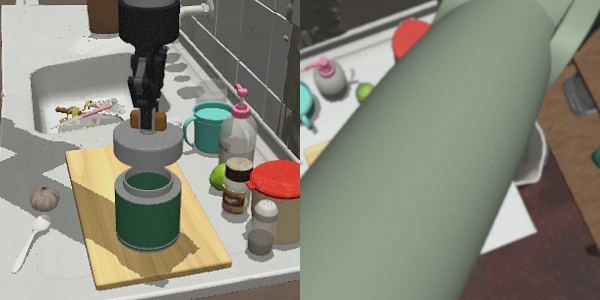

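The side crop shows the pair held level by the knob at (148,120), directly above the caddy mouth at (148,182). The arm blocks the top camera. I measure the remaining offset and tilt from the side view.

```bash
cat > meas.py <<'E'
from h import *
def meas(n,d,c,zl):  # lid origin height zl
    W=cloud(n,d); z=W[...,2]; m=near(W,c,60)
    sk=W[m&(z>zl+7)&(z<zl+29)]; sk=sk[np.hypot(sk[:,0]-c[0],sk[:,1]-c[1])>40]
    rf=W[near(W,c,44)&(abs(z-zl-33)<4)]
    A=np.c_[rf[:,:2]-c,np.ones(len(rf))]; k=np.linalg.lstsq(A,rf[:,2],rcond=None)[0]
    print("skirt",len(sk),circ(sk),circ(sk,48.5),"roof",len(rf),"z",np.round(k[2],1),"tilt deg",np.degrees(k[:2]).round(2))
    cd=W[m&(z>30)&(z<100)]; print("caddy wall",len(cd),circ(cd),circ(cd,49))
    s=W[m&(abs(z-108)<4)]
    if len(s)>50: print("shoulder",len(s),cv2.minEnclosingCircle(s[:,:2].astype(np.float32)))
    rim=W[m&(z>114)&(z<122)]
    if len(rim)>50: print("rim",circ(rim))
E
python3 - <<'E'
from meas import *
meas("side",np.load("pics/side1.npy"),(531.3,-321),205-44+2+.8)
meas("side",np.load("pics/side0.npy"),(518.3,-150),18)
E
```

```text
skirt 1093 [ 531.26232676 -318.66596983   47.74205396] [ 531.24097396 -317.76119227] roof 1103 z 194.2 tilt deg [0.01 0.54]
caddy wall 3074 [ 531.45668163 -321.6226806    47.54196578] [ 531.42007339 -320.29347507]
shoulder 1031 ((530.8255615234375, -321.32159423828125), 50.117652893066406)
rim [ 531.24291148 -321.59539404   34.75627342]
skirt 90 [ 518.34898305 -148.28300281   48.09569386] [ 518.3161962  -147.44046545] roof 561 z 49.8 tilt deg [ 0.07 -0.31]
caddy wall 1130 [ 519.479531   -119.25431323   41.31623497] [ 519.66831578 -110.42059032]
```

Run:
```python
from h import *
for f,c,zr in (("side0",(518.3,-150.),49.5),("side1",(531.3,-320.),194.2),("side0",(531,-321.),108),("side1",(531,-321.),108)):
    W=cloud("side",np.load(f"pics/{f}.npy")); 
    for tol in (2.5,4):
        w=W[near(W,c,60)&(abs(W[...,2]-zr)<tol)][:,:2]
        h=cv2.convexHull(w.astype(np.float32))[:,0]; far=h[h[:,1]>c[1]+5]; nr=h[h[:,1]<c[1]-5]
        print(f,zr,tol,len(w),np.round(cv2.minEnclosingCircle(h)[0],2),"hull circ",circ(h).round(2),"y ext",h[:,1].min().round(1),h[:,1].max().round(1),"x ext",h[:,0].min().round(1),h[:,0].max().round(1))
```

```text
side0 49.5 2.5 632 [ 518.27 -150.7 ] hull circ [ 518.27 -149.91   47.56] y ext -188.3 -110.7 x ext 471.3 565.4
side0 49.5 4 666 [ 518.27 -150.7 ] hull circ [ 518.07 -149.93   47.69] y ext -188.3 -110.7 x ext 470.6 565.4
side1 194.2 2.5 1339 [ 531.28 -319.74] hull circ [ 531.34 -319.86   47.47] y ext -366.9 -280.0 x ext 483.4 579.2
side1 194.2 4 1451 [ 530.97 -320.6 ] hull circ [ 531.3 -320.5   48. ] y ext -369.1 -280.0 x ext 482.9 579.2
side0 108 2.5 894 [ 530.6  -322.13] hull circ [ 531.49 -322.2    48.37] y ext -369.8 -284.4 x ext 482.4 579.4
side0 108 4 1049 [ 530.6  -322.13] hull circ [ 531.43 -322.36   48.42] y ext -371.2 -284.4 x ext 482.4 579.4
side1 108 2.5 883 [ 530.84 -321.19] hull circ [ 531.25 -321.81   48.49] y ext -370.5 -284.8 x ext 482.2 579.4
side1 108 4 1031 [ 530.83 -321.32] hull circ [ 531.3  -322.02   48.53] y ext -370.5 -284.8 x ext 482.2 579.4
```

Lid and caddy differ by about 0 mm in x, and the lid needs to go about 1.8 mm further in -y. I expect the skirt to touch the shoulder at TCP z≈150.6.

Run:
```python
from h import *
T=[531.2,-321.7]
r.move_linear([*T,170],rate=80); r.dwell(.3); st()
print(r.move_linear([*T,157],rate=20,stop_force=4)); st()
print(r.move_linear([*T,148.5],rate=12,stop_force=4)); r.dwell(.2); st()
p,d=grab_frame("side"); cv2.imwrite("pics/side2.png",p[:,:,::-1]); np.save("pics/side2.npy",d)
cv2.imwrite("pics/c2.png",cv2.resize(p[150:380,220:450,::-1],None,fx=2,fy=2))
from meas import meas
meas("side",d,(531.3,-322),108)
```

```text
t10.0 p [ 531.5 -321.9  170.5] F [-0.2  0.2 -3.2] gap 13.2 gf 39.1 q [-0.66  0.51 -0.1   0.97  0.   -0.48]
False
t10.8 p [ 531.2 -321.7  157.1] F [ 0.1 -0.8 -3.1] gap 13.3 gf 39.1 q [-0.66  0.52 -0.11  0.94 -0.   -0.48]
True
t11.5 p [ 531.2 -321.7  150.6] F [ 0.1 -0.1  6.3] gap 13.4 gf 40.1 q [-0.66  0.52 -0.12  0.92  0.   -0.48]
skirt 904 [ 531.11228704 -320.2636203    48.1900158 ] [ 531.10924177 -319.89592407] roof 1152 z 139.3 tilt deg [0.08 0.33]
caddy wall 2499 [ 531.37444301 -320.05854972   48.81114557] [ 531.36737544 -319.83435847]
shoulder 329 ((530.71826171875, -324.42193603515625), 48.75680923461914)
rim [ 531.07570444 -320.34688292   48.17242732]
```

View pics/c2.png

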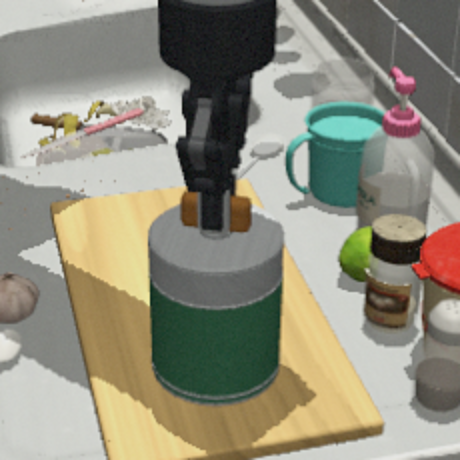

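The skirt touched at z=150.6 as predicted. In the picture the lid rests flush on the caddy at (216,280), coaxial to about 0.3 mm. I raise it 1 mm to ease the friction, then turn +80° about the axis.

Run:
```python
from h import *
T=[531.2,-321.7]
r.move_linear([*T,151.5],rate=10); r.dwell(.3); st()
for a in np.arange(99.7,160,20):
    q=r.ik([*T,151.5],Q(a)); r.set_joints(q); o=st(); print(np.round(o['torque'],2))
r.dwell(.3); st()
p,d=grab_frame("side"); cv2.imwrite("pics/side3.png",p[:,:,::-1])
from meas import meas
meas("side",d,(531.3,-322),108)
```

```text
t12.3 p [ 531.1 -321.6  151.3] F [ 0.1  0.8 -3. ] gap 13.4 gf 39.2 q [-0.66  0.52 -0.12  0.93 -0.   -0.48]
t12.7 p [ 531.2 -321.7  151.5] F [-0.3 -0.6 -1.9] gap 13.0 gf 39.2 q [-0.66  0.52 -0.12  0.93  0.   -0.83]
[-0.02  0.02 -0.07]
t13.1 p [ 531.2 -321.7  151.5] F [ 0.3  0.5 -1.7] gap 13.3 gf 39.2 q [-0.66  0.52 -0.12  0.93  0.   -1.18]
[ 0.01 -0.    0.08]
t13.6 p [ 531.2 -321.7  151.5] F [ 0.5  0.5 -2.3] gap 12.9 gf 39.2 q [-0.66  0.52 -0.12  0.93  0.   -1.53]
[ 0.01 -0.03 -0.02]
t14.0 p [ 531.2 -321.7  151.5] F [ 0.2  0.9 -2.5] gap 12.9 gf 39.2 q [-0.66  0.52 -0.12  0.93 -0.   -1.88]
[ 0.03 -0.01 -0.03]
t14.3 p [ 531.2 -321.7  151.5] F [ 0.5 -0.3 -2.6] gap 13.5 gf 39.2 q [-0.66  0.52 -0.12  0.93  0.   -1.88]
skirt 893 [ 531.55893963 -320.93493964   48.28845437] [ 531.55126866 -320.68310177] roof 1196 z 140.1 tilt deg [0.  0.2]
caddy wall 2488 [ 531.3906524  -320.02013177   48.83925089] [ 531.38420897 -319.82901229]
shoulder 290 ((530.787109375, -325.935302734375), 48.603633880615234)
rim [ 531.54993813 -320.85874744   48.40223095]
```

The lid turned freely and is about 0.8 mm off axis. I recentre it, lift slowly by 20 mm, and look.

Run:
```python
from h import *
T=[531.0,-320.9]
r.move_linear([*T,151.5],rate=10)
print(r.move_linear([*T,172],rate=25,stop_force=5)); st()
r.move_linear([*T,190],rate=40); r.dwell(.3); st()
p,d=grab_frame("side"); np.save("pics/side4.npy",d)
cv2.imwrite("pics/c4.png",cv2.resize(p[150:380,220:450,::-1],None,fx=2,fy=2))
```

```text
False
t15.6 p [ 530.9 -320.8  171.8] F [ 0.3  0.6 -1.2] gap 13.1 gf 39.2 q [-0.66  0.5  -0.1   0.97  0.   -1.88]
t16.4 p [ 530.9 -320.8  189.7] F [-0.4  0.3 -2.5] gap 13.1 gf 39.2 q [-0.66  0.49 -0.07  1.01  0.   -1.88]
```

View pics/c4.png

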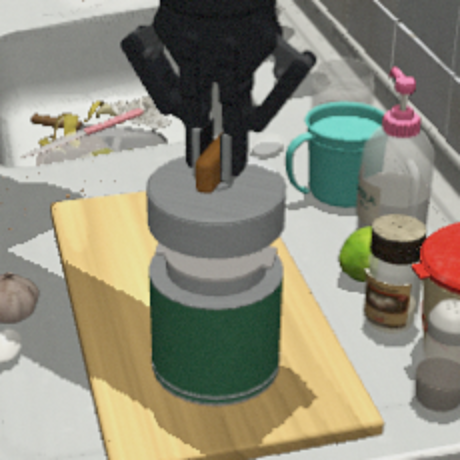

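The inner lid with its ears shows at (216,262), still on the neck while the outer lid rises clear. I finish the lift and check that it is seated.

Run:
```python
from h import *
r.move_linear([531.0,-320.9,250.6],rate=80); r.dwell(.5); st()
p,d=grab_frame("side"); np.save("pics/side5.npy",d)
cv2.imwrite("pics/c5.png",cv2.resize(p[120:350,220:450,::-1],None,fx=2,fy=2))
from meas import meas
meas("side",d,(531.3,-321),208)
W=cloud("side",d); c=(531.3,-321.5)
w=W[near(W,c,38)&(W[...,2]>112)&(W[...,2]<145)]; print("inner z pct",len(w),np.percentile(w[:,2],[5,25,50,75,95,100]).round(1))
t=w[(w[:,2]>117)&(w[:,2]<127)]; A=np.c_[t[:,:2]-c,np.ones(len(t))]
f=t[abs(t[:,2]-np.median(t[:,2]))<2]; k=np.linalg.lstsq(np.c_[f[:,:2]-c,np.ones(len(f))],f[:,2],rcond=None)[0]; print("flange",len(f),k[2],np.degrees(k[:2]))
print([(x["position"],x["score"]) for x in look_for("side","inner_lid_top")[:1]])
```

```text
t17.9 p [ 531.  -320.9  250.5] F [ 0.4  0.2 -2.5] gap 13.0 gf 39.2 q [-0.66  0.45  0.03  1.14 -0.   -1.88]
skirt 1129 [ 531.19629534 -320.28955757   48.26965738] [ 531.1911953  -320.01632753] roof 1167 z 239.3 tilt deg [0.09 0.18]
caddy wall 2492 [ 531.37039456 -320.04828795   48.82190307] [ 531.36268805 -319.83670582]
shoulder 814 ((530.9285278320312, -322.45904541015625), 49.12562942504883)
rim [ 531.24020523 -319.27862782   37.11744722]
inner z pct 1473 [114.4 123.2 124.  124.7 129.  133.7]
flange 1114 124.17360130243704 [0.01777188 0.33425553]
[([531.9, -326.7, 123.4], 0.67)]
```

View pics/c5.png

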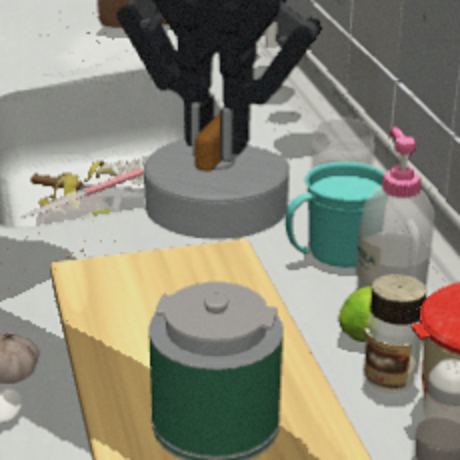

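The inner lid sits level and centred in the neck at (216,315), with its top at the expected height. The outer lid is held level 100 mm above its seat.

```bash
python3 -c "
from station import r
print(r.finish_job())"
```

```text
the job is handed in; nothing more can be done
None
```

The job is handed in: the inner lid is seated level in the caddy's neck, and the unlocked outer lid is held level in the gripper about 100 mm above where it sat, after about 18 s on the robot's clock.

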